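# Shut the hopper's slide gate

### The arm

A 6-joint arm with a two-finger parallel gripper is mounted at the origin on a cart in front of the work surface, level with it; the furniture and walls round the work are solid. World frame = base frame: x ahead of the robot, y to its left, z up, the work surface at z = 0. Lengths are in mm, angles in rad, forces in N, time in s.
With the tool pointing down it reaches from about 325 to 775 mm from the base axis. Payload 9.3 kg.
Tool frame: the origin (TCP) lies between the finger pads; the fingertips stand bot.tip_reach ahead of it and the grasp point (between the pads) is the TCP (bot.tip_reach is the distance from the TCP to the fingertips, in mm); z points along the fingers, y is the direction in which the jaws open and shut (so a half turn about z gives the same grasp; the last joint's range is limited). The gripper opens to 85 mm and grips with 20 to 120 N. Pads are 22 mm wide; open, the fingers measure 114 mm over their backs; the gripper's body (76 mm by 85 mm) begins 54 mm behind the grasp point. The pads swing forward as they close: fully open they stand 13 mm farther back than shut.
Start: joints at [0.965, 0.259, 0.021, 1.334, 0, 1.418], TCP at [240.617, 494.57, 250.279] pointing down, gripper open.
Joint ranges: [-3.04, 3.04], [-0.91, 1.82], [-1.04, 1.36], [-1.92, 1.95], [-1.52, 1.45], [-3.14, 3.14]. Speed limits (rad/s): [2.22, 2.22, 2.79, 3.14, 3.14, 3.14].

### API

Orientations are given as a 3x3 rotation matrix whose columns are the frame's x, y, z axes.
In Python, from workcell import readout, get_image, bot, finder gives the robot as it stands.
- The arm moves only by the tool play_rows, never from a script. Its argument "commands" is a list of rows, each a list of 3 entries, a list of its own where there are three numbers: the finger opening in m, from 0 to 0.0854, then the shift along the world's x, y, z in m, then the turn about the world's z in degrees. A call has 1 to 8 rows; each row is the pose to reach, as a shift and turn from the pose commanded when the call began; what a row does not reach only later rows make up. A row lasts 1/10 s, in which the tool goes at most 50 mm and 8.59 degrees, less where a joint would pass 70% of its speed; a pose out of reach is approached as far as the arm can. A call with a gripper value outside its range is refused whole. The fingers move at their own pace and stop on an object; "grip_force" is the grip in N (left out, the last holds). Time passes only in rows, so rows that repeat a pose let the fingers close. It gives the time, the measured TCP pose, the force and the opening at its end, in the units of the state.
- readout.state(): the state, without advancing time (a new reading comes with each control period).
- get_image(name): name is "scene" or "top"; returns a dict with "image" (400x640x3 uint8, red, green, blue), "depth" (400x640 float32, mm along the optical axis (not along the pixel's ray), 0 where there is no reading), "K" (3x3 intrinsics, pixels), "k1" (the pictures are not rectified: a ray, as slopes to the right and down, at radius r is drawn at 1 + k1 r^2 times it, then the intrinsics apply), "T" (4x4, takes a point from camera to world coordinates). Camera axes: x right, y up, looking along -z (the intrinsics and any distortion apply to the point x, -y, -z); pixel columns grow to the right and rows downward; lengths in mm; the calibration is good to about 2 mm. A picture is of the moment at which its call begins.
- bot.job_done(): hands the job in, once; it reports no verdict.
Trained networks look in a picture, given as the dict that the camera call returned (one of the last four; its "shot" number tells which), for a name from the list of things; names that differ only in an ending like _2 or _b are one class to them, and where a whole thing is asked for, a point or a joint stands for the part that bears it (a point fixed in the world has none). Each returns a list of dicts, best first, with "score" (0 to 1); they miss things now and then, are a little off and sometimes report something else, mostly with a low value. They report only what shows in the picture. A call takes as long as a camera call.
- finder.trace(name, picture): "region" (400x640 bool, what is visible of it) and "rect" ([centre column, centre row, width, height] in pixels, round what is visible of it).
The state is a dict: "clock": time; "q": joint angles; "qvel": joint speeds; "effort": joint torques, N m; "position": TCP position; "ee_rot": TCP orientation; "ft_force": force on the tool from outside, world axes, zero at the start; "moment": the same for the moment, N m; "finger_gap": finger opening in mm.
Only numpy, scipy, OpenCV 4.12 (cv2) and the standard library are available. Lean on these libraries where they do the work, as an engineer would, in place of code of your own. Each camera call takes 0.05 s, during which the arm holds its last target.

### The job

Two small bench hoppers stand on the worktop, a wide one and a narrow one, both with their slide gates open. The wide hopper is about to be refilled: push its gate shut by the upright tab until the spring catch drops behind it. Leave the gate of the narrow hopper as it is.

Things in the scene. Friction and masses are not known exactly. Their poses are not given: they have to be found in the camera images.
- wide_tab (a point): centre of the black upright push tab on the gate of the WIDE hopper (grey funnel about 150 mm across at the rim; gate plate 100 mm wide). Tab 10 mm thick (x), 44 wide (y), 42 high; its top is 127 mm above the worktop. x axis: level, the way the gate is pushed to shut, toward the funnel; z up. The push face is 5 mm behind (-x), free behind and above: rails and plate lie below 92 mm.
- wide_bridge (a point): top of the fixed aluminium bridge ahead of the tab on the wide hopper (same axes), 106 mm above the worktop, 16 mm thick in x; the catch's black knob above it reaches 134 mm, 140 when lifted. The tab's centre is 47 mm behind (-x) it when the gate is at its end stop. The funnel, 155 mm high, starts 30 mm ahead (+x).
- wide_gate (a joint): how far the wide hopper's gate is open, m: 0 = at its end stop, 0.045 to 0.060 at the start; the tab moves along +x by as much as this falls. Friction about 5 N, about 8 N while the tooth on the plate lifts the catch (begins near 0.037). Below 0.010 the catch drops behind the tooth and the gate cannot come back: shut is 0 to 0.010, so pushing to 0.004 is ample.
- wide_catch (a joint): lift of the wide hopper's spring catch (vertical plunger in the bridge with a black knob on top), m: 0 = down, about 0.006 while it rides on the gate's tooth. It moves by itself; it is not to be handled.
- narrow_tab (a point): centre of the same kind of tab, same sizes, heights and axes, on the NARROW hopper (funnel about 100 mm across at the rim, gate plate 50 mm wide), which is to be left alone. The hoppers stand side by side, about 0.28 to 0.46 m apart, either one on the left; both are fixed to the worktop.

How it is judged (in metres and radians):
At the end, for the whole second after the job is handed in: The wide hopper's gate is open by less than 13 mm of its travel with its catch down behind the tooth (lifted less than 3 mm), and the narrow hopper's gate has moved less than 10 mm from where it was (value of joint wide_gate below 0.013 m and value of joint wide_catch below 0.003 m and distance of narrow_tab from where it was at the start of the episode below 0.01 m); the robot touches nothing.
It fails at once if the narrow hopper's gate is moved by 10 mm or more (distance of narrow_tab from where it was at the start of the episode above 0.01 m).
It also fails if it takes over 26 s, if anything falls off the work surface, if the arm or the gripper's body presses on something with over 40 N, if the wrist force passes 120 N, or if a joint passes its speed limit or range.

## Working session

There is one attempt and no reset: what is moved stays moved. The work goes in short steps, Python scripts to look and compute and a tool call to move; the robot and the scene stay as the last step left them, time stands still between calls to the robot, and variables do not carry over. Pictures are saved under pics/ and viewed, and the job is handed in when it is done.

Besides the shell and the picture viewer there is one more tool, called after ">>>" as name(argument=value, ...) on one line, values as JSON. play_rows: Moves the arm, as the interface text tells. Its arguments: {"type":"object","properties":{"commands":{"type":"array","items":{"type":"array"}},"grip_force":{"type":"number"}},"required":["commands"]}

```bash
mkdir -p pics; cat > h.py <<'E'
import numpy as np, cv2
from workcell import readout, get_image, bot, finder
def pts(p, mask=None):
    K=p["K"];d=p["depth"]
    if mask is None: mask=np.ones(d.shape,bool)
    v,u=np.nonzero(mask&(d>0))
    uv=np.stack([u,v],1).astype(float).reshape(-1,1,2)
    n=cv2.undistortPoints(uv,np.array(K,float),np.array([p["k1"],0,0,0,0.]))[:,0]
    z=d[v,u]
    c=np.stack([n[:,0]*z,-n[:,1]*z,-z,np.ones_like(z)],1)
    return (c@np.array(p["T"]).T)[:,:3],u,v
E
python3 - <<'E'
from h import *
s=readout.state();print(s["clock"],s["position"],s["ee_rot"],s["finger_gap"],s["ft_force"],bot.tip_reach)
for n in ["scene","top"]:
    p=get_image(n);cv2.imwrite(f"pics/{n}0.png",p["image"][:,:,::-1])
    np.savez(f"{n}0.npz",**{k:p[k] for k in["image","depth","K","k1","T"]})
    print(n,np.array(p["T"]).round(2).tolist())
    for t in ["wide_tab","narrow_tab","wide_bridge","wide_gate"]:
        for r in finder.trace(t,p)[:3]:
            X,u,v=pts(p,r["region"]); 
            print(n,t,round(r["score"],2),np.round(r["rect"]),len(X),np.median(X,0).round(1) if len(X) else None, X.min(0).round() if len(X) else None, X.max(0).round() if len(X) else None)
E
```

```text
0.0 [240.47469435 494.37209817 249.66771947] [[-8.99232699e-01  4.37469999e-01 -7.43247648e-04]
 [ 4.37470581e-01  8.99232111e-01 -1.04933338e-03]
 [ 2.09300280e-04 -1.26874386e-03 -9.99999173e-01]] 85.23951806440121 [ 0.54280737  0.10432485 -0.17045514] 19.0
scene [[0.84, 0.19, -0.51, 142.91], [-0.54, 0.33, -0.77, -705.67], [0.02, 0.92, 0.39, 447.09], [0.0, 0.0, 0.0, 1.0]]
scene wide_tab 0.95 [261. 185.  61.  20.] 553 [529.3 222.8  85.4] [467. 175.  84.] [637. 290. 128.]
scene narrow_tab 0.96 [337. 244.  72.  34.] 831 [ 487.6 -158.5   87.3] [ 467. -185.   83.] [ 627. -120.  128.]
scene wide_bridge 0.94 [276. 191. 106.  71.] 5051 [609.6 190.5  82.6] [ 442.  116. -352.] [1003. 1308.  155.]
scene wide_gate 0.73 [261. 183.  62.  17.] 566 [529.8 222.7  85.4] [463. 157.  84.] [638. 290. 128.]
top [[-0.01, 0.99, -0.12, 458.54], [-1.0, -0.01, 0.0, -20.36], [-0.0, 0.12, 0.99, 1204.8], [0.0, 0.0, 0.0, 1.0]]
top wide_tab 0.55 [209. 227.  57.  88.] 3076 [541.3 224.1  84.7] [460. 162.   3.] [666. 287. 152.]
top narrow_tab 0.65 [381. 223.  32.  85.] 1507 [ 539.  -150.2   85.1] [ 465. -184.   13.] [ 646. -117.  135.]
top wide_gate 0.62 [208. 227.  53.  89.] 2989 [543.1 223.6  84.7] [460. 155.   3.] [653. 287. 155.]
```

View pics/scene0.png

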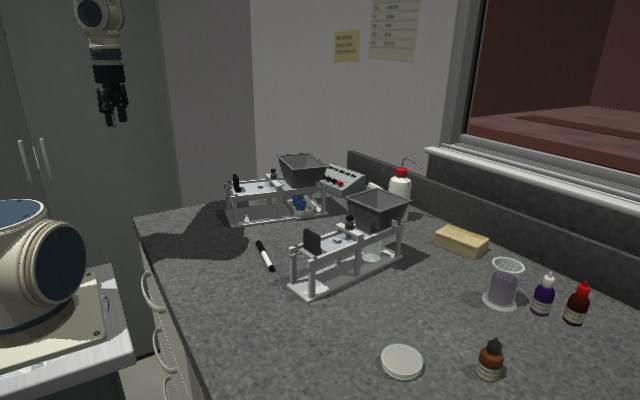

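View pics/top0.png

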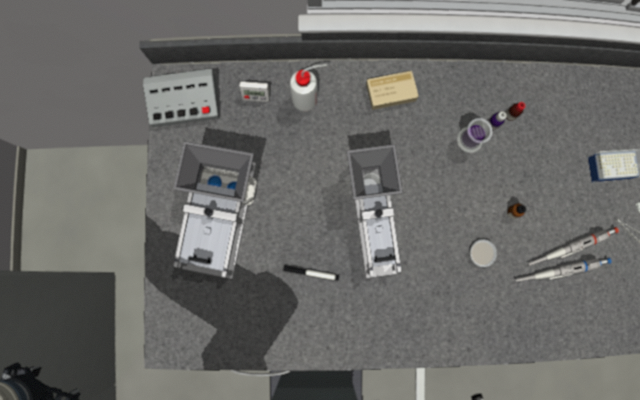

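```bash
python3 - <<'E'
from h import *
for n in ["top","scene"]:
    p=dict(np.load(f"{n}0.npz")); p["k1"]=float(p["k1"])
    X,u,v=pts(p); I=p["image"][v,u]
    box=(X[:,1]>120)&(X[:,1]<330)&(X[:,0]>430)&(X[:,0]<720)
    # tab top: z 118..132 , dark
    m=box&(X[:,2]>112)&(X[:,2]<145)&(I.max(1)<70)
    lab=np.zeros((400,640),np.uint8); lab[v[m],u[m]]=1
    k,L,st,c=cv2.connectedComponentsWithStats(lab)
    for i in range(1,k):
        if st[i,4]<6: continue
        q=m&(L[v,u]==i); Q=X[q]
        print(n,st[i],"med",np.median(Q,0).round(1),"mean",Q.mean(0).round(1),Q.min(0).round(),Q.max(0).round())
        if n=="top": print(cv2.minAreaRect(Q[:,:2].astype(np.float32)))
    # bridge top: bright, z 100..110
    m=box&(X[:,2]>102)&(X[:,2]<109)
    lab[:]=0; lab[v[m],u[m]]=1
    k,L,st,c=cv2.connectedComponentsWithStats(lab)
    for i in range(1,k):
        if st[i,4]<25: continue
        q=m&(L[v,u]==i); Q=X[q]
        print(n,"z102-109",st[i],Q.mean(0).round(1),cv2.minAreaRect(Q[:,:2].astype(np.float32)),I[q].mean(0).round())
    # funnel rim
    m=box&(X[:,2]>148)&(X[:,2]<165)
    print(n,"rim",m.sum(),cv2.minEnclosingCircle(X[m][:,:2].astype(np.float32)) if m.sum() else None)
    m=box&(X[:,2]>82)&(X[:,2]<92)
    print(n,"rails/plate",cv2.minAreaRect(X[m][:,:2].astype(np.float32)))
im=cv2.imread("pics/top0.png")[150:310,150:330]; cv2.imwrite("pics/top0z.png",cv2.resize(im,None,fx=3.7,fy=3.7,interpolation=cv2.INTER_CUBIC))
E
```

```text
top [180 183  14   6  50] med [640.5 261.5 123.1] mean [640.8 262.5 124.3] [635. 252. 112.] [648. 275. 139.]
((639.2003784179688, 262.834716796875), (11.026009559631348, 24.069040298461914), 18.881879806518555)
top [234 191   7   7  23] med [619.  154.2 122.2] mean [619.6 154.6 123. ] [612. 145. 112.] [629. 162. 143.]
((617.7061767578125, 155.16331481933594), (21.97819709777832, 10.028607368469238), 37.50767517089844)
top [205 208   7   8  42] med [584.3 214.9 132.2] mean [584.3 214.8 128.8] [577. 210. 113.] [593. 221. 136.]
((585.1348266601562, 215.37017822265625), (12.99751091003418, 11.714414596557617), 32.87474060058594)
top [189 257  21   6  62] med [482.1 234.3 127. ] mean [482.  234.  126.5] [477. 215. 112.] [487. 256. 131.]
((482.4472961425781, 234.80783081054688), (41.21522903442383, 6.690785884857178), 78.60173034667969)
top z102-109 [183 205  23  11 142] [591.1 252.4 105.4] ((591.2452392578125, 250.49508666992188), (50.6023063659668, 16.21676254272461), 77.93771362304688) [202. 201. 199.]
top z102-109 [210 210  27  12 168] [578.  185.1 105.4] ((578.3480224609375, 186.26750
[... 449 characters left out ...]
3.4 124.6] [578. 208. 114.] [595. 224. 135.]
scene [233 174   6  10  47] med [480.  222.1 123.2] mean [480.1 227.4 121.9] [475. 213. 112.] [488. 254. 128.]
scene z102-109 [266 173  16  15  74] [581.3 202.7 105.7] ((585.7189331054688, 216.37847900390625), (119.21380615234375, 15.40471363067627), 78.72547912597656) [165. 166. 164.]
scene z102-109 [296 180  23   4  44] [656.3 153.6 105.7] ((659.0506591796875, 152.90260314941406), (23.835773468017578, 60.456119537353516), 57.280704498291016) [39. 40. 40.]
scene rim 234 ((664.2106323242188, 201.90830993652344), 88.6544418334961)
scene rails/plate ((589.8344116210938, 215.6900634765625), (123.56612396240234, 268.46966552734375), 79.10327911376953)
```

View pics/top0z.png

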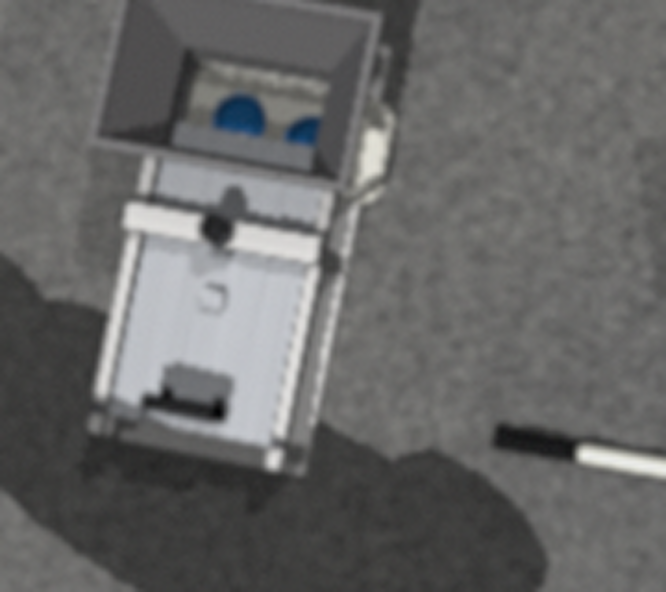

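The networks and the pictures agree. The wide hopper is the left one: in the top view its tab is at pixel (200, 260), its knob at (208, 212) and its funnel at (215, 170). The narrow hopper is on the right, with its tab near (380, 257).

Checks on the wide hopper:
- **Tab:** top at (482, 235, 127).
- **Bridge:** centre at (585, 215), height 105.5.
- **Push direction:** yaw about -11.4°.
- **Opening:** about 58 mm, inside the stated range.

Next I'll close the fingers and move to a point above and behind the tab.

>>> play_rows(commands=[[0.0,[0.025,-0.03,0],2],[0.0,[0.055,-0.067,0],4],[0.0,[0.085,-0.104,0],6],[0.0,[0.115,-0.141,0],8.5],[0.0,[0.145,-0.178,0],11],[0.0,[0.175,-0.215,0],13],[0.0,[0.197,-0.241,0],14.5],[0.0,[0.204,-0.252,0],14.5]])

```text
clock: 1.3
position: [446.4, 240.3, 250.2]
ee_rot: [[-0.98, 0.201, 0.0], [0.201, 0.98, -0.0], [-0.0, -0.0, -1.0]]
ft_force: [-0.6, -0.2, -0.1]
finger_gap: 0.1
```

>>> play_rows(commands=[[0.0,[0,0,-0.03],0],[0.0,[0,0.001,-0.06],0],[0.0,[0,0.001,-0.09],0],[0.0,[0,0.001,-0.115],0],[0.0,[0,0.001,-0.126],0],[0.0,[0,0.001,-0.129],0],[0.0,[0,0.001,-0.129],0]])

```text
clock: 2.0
position: [444.7, 243.9, 121.8]
ee_rot: [[-0.98, 0.198, 0.0], [0.198, 0.98, 0.0], [-0.0, 0.0, -1.0]]
ft_force: [0.1, -0.1, 0.5]
finger_gap: 0.4
```

```bash
python3 - <<'E'
from h import *
s=readout.state();print(s["clock"],s["position"],s["ft_force"])
p=get_image("scene");im=p["image"][:,:,::-1]
cv2.imwrite("pics/s1.png",cv2.resize(im[100:240,190:370],None,fx=4,fy=4,interpolation=cv2.INTER_CUBIC))
E
```

```text
2.0 [444.73552861 243.94719805 121.79794283] [ 0.1386998  -0.12214855  0.45662919]
```

View pics/s1.png

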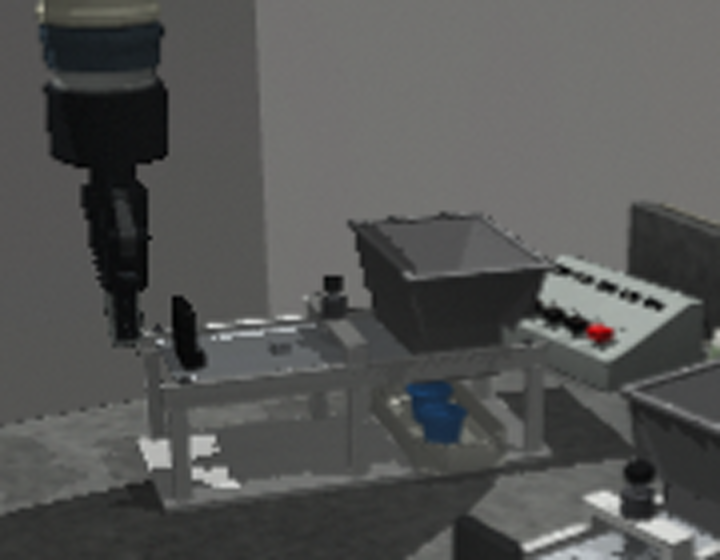

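The fingers (tips near crop pixel (125, 340)) are behind the tab (185, 330), clear of it and above the rails. Now I'll push along (0.98, -0.20).

>>> play_rows(commands=[[0.0,[0.01,-0.002,0],0],[0.0,[0.018,-0.004,0],0],[0.0,[0.024,-0.005,0],0],[0.0,[0.03,-0.006,0],0],[0.0,[0.036,-0.0075,0],0],[0.0,[0.042,-0.0085,0],0],[0.0,[0.048,-0.01,0],0],[0.0,[0.054,-0.011,0],0]])

```text
clock: 2.85
position: [497.4, 232.9, 121.3]
ee_rot: [[-0.98, 0.198, -0.003], [0.198, 0.98, 0.001], [0.004, 0.0, -1.0]]
ft_force: [-8.1, 3.1, 3.4]
finger_gap: 0.3
```

```bash
cat > m.py <<'E'
from h import *
def meas(tag):
    s=readout.state();print(s["clock"],s["position"].round(1) if hasattr(s["position"],"round") else s["position"],np.round(s["ft_force"],1))
    for n in ["scene","top"]:
        p=get_image(n);im=p["image"][:,:,::-1]
        c=im[120:240,200:360] if n=="scene" else im[130:300,140:310]
        cv2.imwrite(f"pics/{n}_{tag}.png",cv2.resize(c,None,fx=3.4,fy=3.4,interpolation=cv2.INTER_CUBIC))
        for nm in ["wide_tab","narrow_tab"]:
            for r in finder.trace(nm,p)[:1]:
                X,u,v=pts(p,r["region"]);I=p["image"][v,u]
                g=(X[:,2]>108)&(X[:,2]<132)&(I.max(1)<75)
                print(n,nm,round(r["score"],2),np.round(r["rect"]),g.sum(),np.median(X[g],0).round(1) if g.any() else None)
E
python3 -c "
from m import *
meas('a')"
```

```text
2.85 [497.4 232.9 121.3] [-8.1  3.1  3.4]
scene wide_tab 0.8 [268. 183.  47.  24.] 41 [509.4 212.5 120.6]
top wide_tab 0.79 [212. 212.  52.  89.] 22 [510.8 212.8 124. ]
top narrow_tab 0.95 [379. 225.  32.  84.] 69 [ 481.3 -156.5  126.4]
```

View pics/scene_a.png

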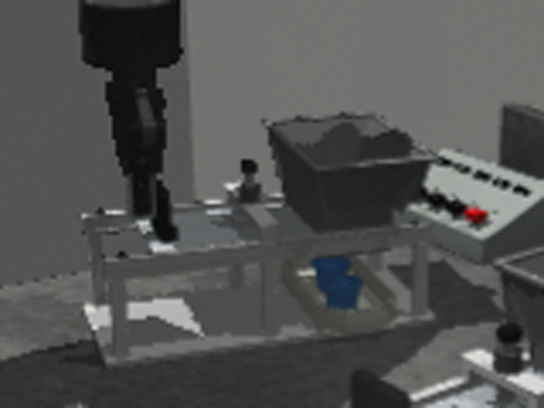

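The tab has moved about 31 mm and the force is 8.7 N. The scene view shows the finger against the tab's rear face, and the knob is up on the tooth. About 23 mm remains.

>>> play_rows(commands=[[0.0,[0.006,-0.001,0],0],[0.0,[0.012,-0.0025,0],0],[0.0,[0.016,-0.003,0],0],[0.0,[0.019,-0.004,0],0],[0.0,[0.021,-0.004,0],0],[0.0,[0.022,-0.0045,0],0],[0.0,[0.022,-0.0045,0],0]])

```text
clock: 3.85
position: [520.5, 228.2, 121.2]
ee_rot: [[-0.98, 0.198, -0.0], [0.198, 0.98, 0.0], [0.0, 0.0, -1.0]]
ft_force: [-4.1, 2.4, 0.9]
finger_gap: 0.1
```

```bash
python3 -c "
from m import *
meas('b')"
```

```text
3.85 [520.5 228.2 121.2] [-4.1  2.4  0.9]
scene wide_tab 0.57 [272. 182.  45.  17.] 37 [533.1 208.8 119.9]
scene narrow_tab 0.68 [336. 244.  73.  33.] 191 [ 478.8 -164.6  120.5]
top wide_tab 0.98 [215. 204.  50.  78.] 23 [533.8 209.5 125.2]
top narrow_tab 0.91 [380. 224.  34.  86.] 70 [ 481.3 -156.4  126.4]
```

View pics/scene_b.png

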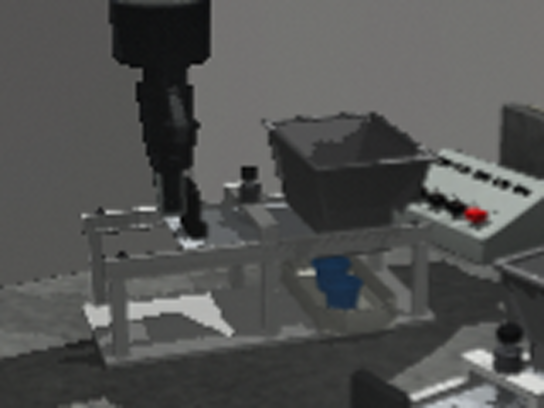

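View pics/top_b.png

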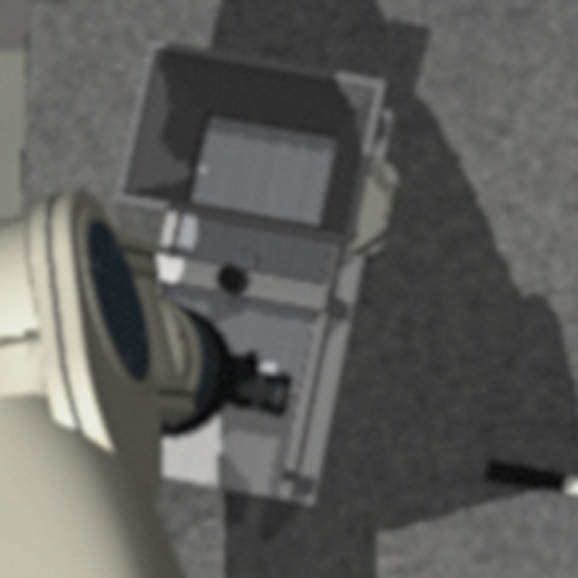

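The knob has dropped (crop row 160 to 167) and the force has fallen to 4.7 N. The estimated opening is about 3 mm. I'll back straight off, then lift and check.

>>> play_rows(commands=[[0.0,[-0.006,0.001,0],0],[0.0,[-0.018,0.0035,0],0],[0.0,[-0.03,0.006,0],0],[0.0,[-0.035,0.007,0.02],0],[0.0,[-0.035,0.007,0.06],0],[0.0,[-0.04,0.03,0.1],0],[0.0,[-0.06,0.06,0.13],0],[0.0,[-0.09,0.09,0.13],0]])

```text
clock: 4.95
position: [431.4, 319.3, 255.4]
ee_rot: [[-0.98, 0.2, 0.007], [0.2, 0.98, 0.003], [-0.006, 0.004, -1.0]]
ft_force: [-0.3, 0.8, 0.0]
finger_gap: 0.0
```

>>> play_rows(commands=[[0.0,[-0.03,0.035,0],0],[0.0,[-0.06,0.07,0],0],[0.0,[-0.09,0.105,0],0],[0.0,[-0.12,0.14,0],0],[0.0,[-0.14,0.16,0],0],[0.0,[-0.14,0.16,0],0]])

```text
clock: 5.55
position: [287.3, 479.8, 251.3]
ee_rot: [[-0.981, 0.194, -0.0], [0.194, 0.981, 0.0], [0.0, 0.0, -1.0]]
ft_force: [0.3, -0.5, 0.7]
finger_gap: -0.3
```

```bash
python3 - <<'E'
from m import *
meas('c')
p=get_image("top")
X,u,v=pts(p); I=p["image"][v,u]
for nm,c,r in [("tab",(536,224),30),("knob",(585,215),16)]:
    m=(np.hypot(X[:,0]-c[0],X[:,1]-c[1])<r)&(X[:,2]>112)&(X[:,2]<145)&(I.max(1)<75)
    Q=X[m]; print(nm,m.sum(),np.median(Q,0).round(1),"zmax/p80",Q[:,2].max().round(1),np.percentile(Q[:,2],[50,80]).round(1),cv2.minAreaRect(Q[:,:2].astype(np.float32)))
E
```

```text
5.55 [287.3 479.8 251.3] [ 0.3 -0.5  0.7]
scene wide_tab 0.88 [272. 186.  43.  21.] 48 [532.5 211.1 120. ]
scene narrow_tab 0.92 [336. 243.  69.  33.] 189 [ 479.  -164.5  120.7]
top wide_tab 0.88 [211. 204.  50.  79.] 81 [534.2 223.8 126. ]
top narrow_tab 0.73 [381. 225.  28.  86.] 72 [ 481.3 -156.3  126.7]
tab 80 [534.2 223.7 126.4] zmax/p80 131.5 [126.4 127.8] ((535.3114013671875, 225.9890899658203), (40.87409591674805, 8.465988159179688), 78.42341613769531)
knob 44 [584.  214.4 132.5] zmax/p80 136.8 [132.5 135.2] ((584.4840698242188, 215.27346801757812), (10.314528465270996, 14.626063346862793), 68.51600646972656)
```

View pics/top_c.png

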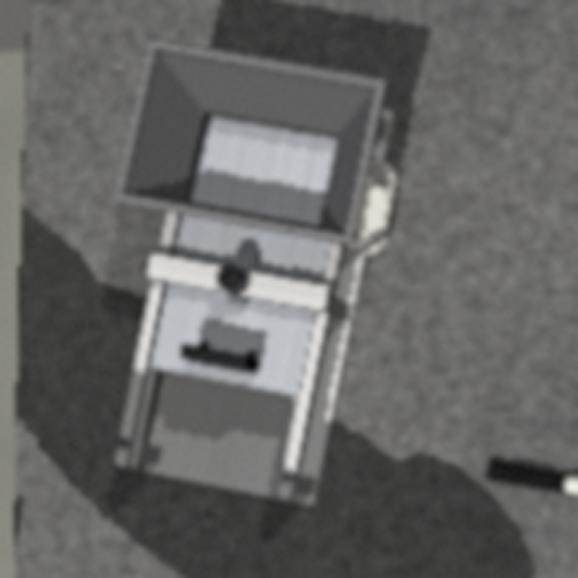

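View pics/scene_c.png

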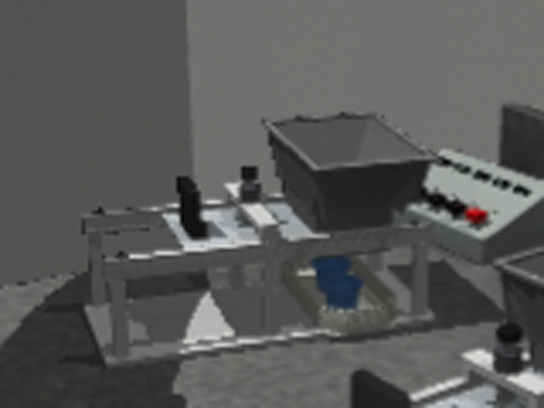

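```bash
python3 -c "
from h import *
bot.job_done();print(readout.state()['clock'])"
```

```text
the job is handed in; nothing more can be done
the job is handed in; nothing more can be done
```

The wide hopper's gate is shut with its catch down, and I handed the job in after about 6 s. I closed the fingers, pushed the upright tab about 54 mm along the gate's travel, then backed off and moved the arm clear.

What the last checks showed:
- **Gate opening:** the tab's centre is about 51 mm behind the bridge, so the gate is about 4 mm open, against a limit of 13 mm.
- **Catch:** the knob was seen up during the push, then dropped. Its top now measures 132.5 mm, against 132.2 mm at the start, so it is down behind the tooth.
- **Forces:** the highest push force I read was about 9 N, taken at the end of moves only. With the arm clear it reads about 0.
- **Narrow hopper:** its tab read (481, -156) mm during and after the push, and the arm never came near it. I didn't measure it in the same way before the first push.

No check failed or disagreed.

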